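# Hold the balance lever level over its fork

## Robot

A 6-joint arm with a two-finger parallel gripper is mounted at the origin on the work surface; the furniture and walls round the work are solid. World frame = base frame: x ahead of the robot, y to its left, z up, the work surface at z = 0. Lengths are in m, angles in rad, forces in N, time in s.
With the tool pointing down it reaches from about 0.425 to 0.95 m from the base axis. Payload 3.5 kg.
Tool frame: the origin (TCP) lies at the very end of the fingers, on their centre line; the grasp point (between the pads) lies 19 mm behind it (ctrl.grip_point_offset is the distance from the TCP to the grasp point, in m); z points along the fingers, y is the line along which they close (so a half turn about z gives the same grasp; the last joint's range is limited). The gripper opens to 85 mm and grips with 20 to 120 N. Pads are 22 mm wide; open, the fingers measure 114 mm over their backs; the gripper's body (76 mm by 85 mm) begins 54 mm behind the grasp point. The pads swing forward as they close: fully open they stand 13 mm farther back than shut.
Start: joints at [-1.258, 0.286, 1.577, -0, 1.279, -0.15], TCP at [0.301, -0.604, 0.231] pointing down, gripper open.
Joint ranges: [-2.77, 2.77], [-0.9, 2.22], [0.21, 2.48], [-1.53, 4.67], [0.24, 2.81], [-2.84, 2.84]. Speed limits (rad/s): [2.79, 2.79, 3.14, 3.14, 3.14, 3.14].

## Interface

Orientations are given as a unit quaternion [x, y, z, w].
In Python, from plant import ctrl gives the robot as it stands. The module is installed in compiled form; this text tells all that it offers.
- The arm moves only by the shell command python3 -m pendant 'ROWS' [OPENING] [FORCE]. ROWS is JSON, a list of rows, each an object of numbers: "dx", "dy", "dz": the shift along the tool's x, y, z in cm; "twist": the turn about the tool's z in degrees. A call has 1 to 10 rows; each row is the pose to reach, as a shift and turn from the pose commanded when the call began, along the tool's axes at that moment; what a row does not reach only later rows make up. A row lasts 1/8 s, in which the tool goes at most 62.5 mm and 10.7 degrees, less where a joint would pass 70% of its speed; a pose out of reach is approached as far as the arm can. A call with a gripper value outside its range is refused whole. OPENING is the opening in per cent of the stroke, from 0 (shut) to 100 (fully open), set as the call begins (- or left out, the last holds). The fingers move at their own pace and stop on an object; FORCE is the grip in N (left out, the last holds). Time passes only in rows, so rows that repeat a pose let the fingers close. It gives the time, the measured TCP pose, the force, the opening and the grip force at its end, in the units of the state.
- ctrl.get_state(): the state, without advancing time (a new reading comes with each control period).
- ctrl.read_camera(name): name is "scene" or "top" or "wrist"; returns a dict with "img" (384x512x3 uint8, red, green, blue), "depth" (384x512 float32, m along the optical axis (not along the pixel's ray), 0 where there is no reading), "camera_matrix" (3x3 intrinsics, pixels), "xyz" and "rotation" of the camera in the world; the wrist camera has in their place "tool_from_camera" (4x4, takes a point from camera to tool coordinates, whose origin is the TCP and whose axes are the flange's). Camera axes: x right, y up, looking along -z (the intrinsics and any distortion apply to the point x, -y, -z); pixel columns grow to the right and rows downward; lengths in m; the calibration is good to about 2 mm. A picture is of the moment at which its call begins: read the wrist's pose just before it.
- ctrl.sign_off(): hands the job in; it is judged then, once.
The state is a dict: "time": time; "qpos": joint angles; "dq": joint speeds; "joint_efforts": joint torques, N m; "eef_pos": TCP position; "tcp_rot": TCP orientation; "contact_force": force on the tool from outside, world axes, zero at the start; "wrist_torque": the same for the moment, N m; "opening": opening from 0.0 (shut) to 1.0 (fully open); "finger_force": force on a finger pad.
Only numpy, scipy, OpenCV 4.12 (cv2) and the standard library are available. Lean on these libraries where they do the work, as an engineer would, in place of code of your own. Each camera call takes 0.05 s, during which the arm holds its last target. There are 200 camera calls.

## Task

Grip the lever's bar at the balance point of lever and brass weight together, lift it level off the worktop, and carry it over to the fork stand. Finish still holding it there, level and at rest, lined up with the fork (either way round), with its pivot pin centred over the two notches and about five centimetres above them. Do not touch the stand with anything, do not slide the brass weight along the bar, and leave the other things where they are.

Things in the scene. Friction and masses are not known exactly. Their poses are not given: they have to be found in the camera images.
- lever_pivot (a point): Middle of the loose lever, on the axis of its dark pivot pin, at mid-height of the bar, 26 mm above the lever's underside. The pin (8 mm thick) crosses the bar along y and sticks out 19 mm on each side. x runs along the bar towards the brass weight, z up. Bar, feet and pin together weigh 270 g and without the brass weight balance at this point.
- poise_mid (a point): Middle of the brass weight's length, at mid-height of the bar. The weight (26 along the bar x 36 x 42 mm high, its dark screw up to 64 mm above the lever's underside) weighs 330 g and is clamped on the bar 64 to 122 mm from the pin, elsewhere each time; it slips only if pushed with about 40 N. Axes as the lever's.
- lever: The loose lever with its brass weight, 600 g: aluminium bar 278 long, 14 wide, 24 mm high, a blue foot (12 x 36 x 40 high) at each end, 300 mm long in all. Standing on its feet, the bar runs from 14 to 38 mm above the worktop. Origin in the middle of the underside, below lever_pivot; axes as there.
- stand: Fixed fork stand: blue base 90 x 90 x 12 mm with two upright steel posts, 30 (x) x 8 (y), 40 mm apart along y, each with an open notch at the top. The bar belongs between the posts, along x, its pin across both notches. Origin in the middle of its underside, z up.
- fork (a point): Middle between the two notches, level with the tops of the posts, 70 mm above the worktop. x is the direction in which the bar shall lie (either way round), y runs from post to post.
- marker: Bystander: white marker with red cap, 122 mm long, lying. Leave alone.
- weight: Bystander: small pale steel weight, 26 mm thick, 43 mm high. Leave alone.
- label_roll: Bystander: white label roll, 68 mm across, 30 mm high. Leave alone.
- ink_pad: Bystander: light grey ink pad, 58 x 88 x 16 mm. Leave alone.
- poise (a joint): Where the brass weight is clamped on the bar: its middle lies 0.064 m plus this value (0 to 0.058 m) from the pivot pin.
There are look-alikes about, which are no part of the job. Several things have the shape of the stand; the one meant has the colours described above.

How it is judged:
On the way:
1. the lever is lifted level, clear of the worktop, gripped at its balance point (contact force between the fingers and lever above 1 N and ((x of poise_mid in the frame of lever_pivot between 0.061 and 0.069 m and x of the grasp point in the frame of lever_pivot between 0.0203 and 0.0513 m) or (x of poise_mid in the frame of lever_pivot between 0.069 and 0.077 m and x of the grasp point in the frame of lever_pivot between 0.0247 and 0.0557 m) or (x of poise_mid in the frame of lever_pivot between 0.077 and 0.085 m and x of the grasp point in the frame of lever_pivot between 0.0291 and 0.0601 m) or (x of poise_mid in the frame of lever_pivot between 0.085 and 0.093 m and x of the grasp point in the frame of lever_pivot between 0.0335 and 0.0645 m) or (x of poise_mid in the frame of lever_pivot between 0.093 and 0.101 m and x of the grasp point in the frame of lever_pivot between 0.0379 and 0.0689 m) or (x of poise_mid in the frame of lever_pivot between 0.101 and 0.109 m and x of the grasp point in the frame of lever_pivot between 0.0423 and 0.0733 m) or (x of poise_mid in the frame of lever_pivot between 0.109 and 0.117 m and x of the grasp point in the frame of lever_pivot between 0.0467 and 0.0776 m) or (x of poise_mid in the frame of lever_pivot between 0.117 and 0.125 m and x of the grasp point in the frame of lever_pivot between 0.0511 and 0.0821 m)) and angle between lever_pivot's own z axis and vertical below 0.08 rad and height (world z) of lever_pivot above 0.045 m and height (world z) of lever above 0.012 m), for 0.1 s.
At the end, for the whole second after the job is handed in: Fingers grip the bar within 13 mm of the balance point; lever at rest, level within 0.08 rad, pivot within 13 mm sideways of the fork's middle and 25 to 85 mm above the post tops, bar along the fork's x within 0.12 rad either way round, stand not touched (contact force between the fingers and lever above 1 N and ((x of poise_mid in the frame of lever_pivot between 0.061 and 0.069 m and x of the grasp point in the frame of lever_pivot between 0.0203 and 0.0513 m) or (x of poise_mid in the frame of lever_pivot between 0.069 and 0.077 m and x of the grasp point in the frame of lever_pivot between 0.0247 and 0.0557 m) or (x of poise_mid in the frame of lever_pivot between 0.077 and 0.085 m and x of the grasp point in the frame of lever_pivot between 0.0291 and 0.0601 m) or (x of poise_mid in the frame of lever_pivot between 0.085 and 0.093 m and x of the grasp point in the frame of lever_pivot between 0.0335 and 0.0645 m) or (x of poise_mid in the frame of lever_pivot between 0.093 and 0.101 m and x of the grasp point in the frame of lever_pivot between 0.0379 and 0.0689 m) or (x of poise_mid in the frame of lever_pivot between 0.101 and 0.109 m and x of the grasp point in the frame of lever_pivot between 0.0423 and 0.0733 m) or (x of poise_mid in the frame of lever_pivot between 0.109 and 0.117 m and x of the grasp point in the frame of lever_pivot between 0.0467 and 0.0776 m) or (x of poise_mid in the frame of lever_pivot between 0.117 and 0.125 m and x of the grasp point in the frame of lever_pivot between 0.0511 and 0.0821 m)) and angle between lever_pivot's own z axis and vertical below 0.08 rad and horizontal distance between lever_pivot and fork below 0.013 m and angle between the x axis of lever_pivot and the x axis of fork, either way round below 0.12 rad and z of lever_pivot in the frame of fork between 0.025 and 0.085 m and linear speed of lever below 0.02 m/s and angular speed of lever below 0.1 rad/s and contact force between lever and stand below 0.2 N); the arm keeps its last pose, push and grip.
It fails at once if the stand is touched (contact force between any of lever, the fingers, the arm and stand above 1 N).
It fails at once if the lever is tilted more than 0.3 rad (angle between lever_pivot's own z axis and vertical above 0.3 rad).
It fails at once if the brass weight is being pushed along the bar (velocity of joint poise above 0.02 m/s or velocity of joint poise below -0.02 m/s).
It fails at once if a bystander is moved more than 30 mm (distance of any of marker, weight, label_roll, ink_pad from where it was at the start of the episode above 0.03 m).
It also fails if it takes over 40 s, if anything falls off the work surface, if the arm or the gripper's body presses on something with over 40 N, if the wrist force passes 120 N, or if a joint passes its speed limit or range.

## Working session

There is one attempt and no reset: what is moved stays moved. The work goes in short steps, Python scripts to look and compute and a shell command to move; the robot and the scene stay as the last step left them, time stands still between calls to the robot, and variables do not carry over. Pictures are saved under pics/ and viewed, at most 10 in all, crops included, and the job is handed in when it is done.

```bash
mkdir -p pics
cat > h.py <<'E'
import numpy as np,cv2
from scipy.spatial.transform import Rotation as R
from plant import ctrl
def cam(n):
    s=ctrl.get_state(); c=ctrl.read_camera(n)
    if n=='wrist':
        T=np.array(c['tool_from_camera']); Rt=R.from_quat(s['tcp_rot']).as_matrix()
        c['rotation']=Rt@T[:3,:3]; c['xyz']=Rt@T[:3,3]+np.array(s['eef_pos'])
    return c
def ray(c,u,v):
    K=np.array(c['camera_matrix']); d=np.array([(u-K[0,2])/K[0,0],-(v-K[1,2])/K[1,1],-1.])
    return np.array(c['xyz']),np.array(c['rotation']).reshape(3,3)@d
def onz(c,u,v,z):
    o,d=ray(c,u,v); return o+d*(z-o[2])/d[2]
def xyzmap(c):
    h,w=c['depth'].shape; u,v=np.meshgrid(np.arange(w),np.arange(h)); K=np.array(c['camera_matrix'])
    d=np.stack([(u-K[0,2])/K[0,0],-(v-K[1,2])/K[1,1],-np.ones_like(u,float)],-1)*c['depth'][...,None]
    return d@np.array(c['rotation']).reshape(3,3).T+np.array(c['xyz'])
E
python3 - <<'E'
from h import *
import pickle
for n in('top','scene'):
    c=cam(n); pickle.dump(c,open(n+'.pkl','wb')); cv2.imwrite(f'pics/{n}0.png',c['img'][...,::-1]); print(n,c['xyz'],[k for k in c])
s=ctrl.get_state(); print(s['tcp_rot'],s['time'],R.from_quat(s['tcp_rot']).as_matrix().round(3))
E
```

```text
top [ 0.49158644 -0.0015407   1.47515841] ['img', 'depth', 'camera_matrix', 'xyz', 'rotation']
scene [0.10965863 0.73320845 0.64266762] ['img', 'depth', 'camera_matrix', 'xyz', 'rotation']
[ 9.73346362e-01  2.29337521e-01 -9.10847450e-05 -1.07335802e-03] 0.1 [[ 0.895  0.446 -0.001]
 [ 0.446 -0.895  0.002]
 [ 0.    -0.002 -1.   ]]
```

View pics/top0.png

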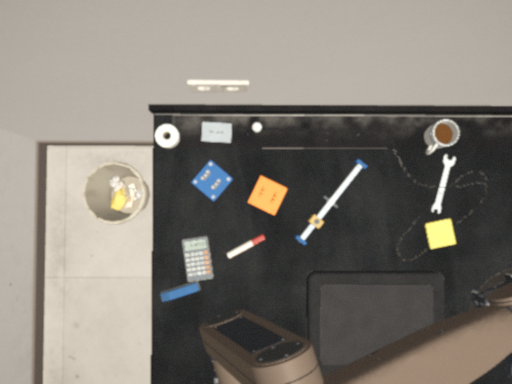

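View pics/scene0.png

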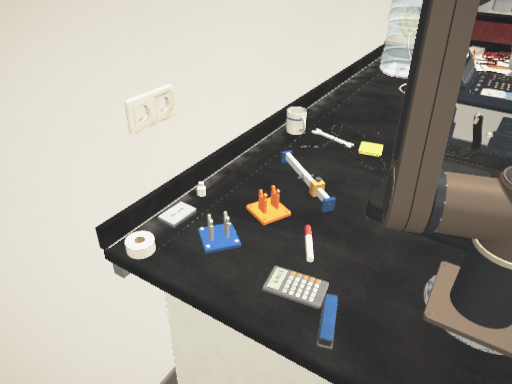

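The top view shows the lever with its feet at about (302,239) and (361,163) and the brass weight at (316,221). The blue stand with steel posts is at (212,180), and the look-alike at (267,195) is orange. Next I measure these in the top view.

Run:
```python
from h import *
import pickle
c=pickle.load(open('top.pkl','rb')); hsv=cv2.cvtColor(c['img'],cv2.COLOR_RGB2HSV); P=xyzmap(c)
def blobs(m,z,nm):
    n,l,st,ce=cv2.connectedComponentsWithStats(m.astype(np.uint8))
    for i in range(1,n):
        if st[i,4]>=15:
            p=onz(c,*ce[i],z); print(nm,ce[i].round(1),st[i,4],p.round(4),'depth z max',np.percentile(P[l==i][:,2],[10,50,90]).round(3))
H,S,V=cv2.split(hsv)
blobs((H>100)&(H<125)&(S>140)&(V>60),0.04,'blue')
blobs((H>12)&(H<26)&(S>110)&(V>80),0.047,'brass')
m=((H>100)&(H<125)&(S>140)&(V>60)).astype(np.uint8); m[:, :185]=0; m[:,240:]=0; m[:150]=0; m[205:]=0
m=cv2.morphologyEx(m,cv2.MORPH_CLOSE,np.ones((7,7)))
r=cv2.minAreaRect(cv2.findContours(m,0,2)[0][0]); print(r)
b=cv2.boxPoints(r); W=np.array([onz(c,*p,.012) for p in b]); print(W.round(4), W.mean(0)); print([np.linalg.norm(W[i]-W[i-1]).round(4) for i in range(4)])
reg=P[140:220,180:245]; tall=(reg[...,2]>.05); ys,xs=np.where(tall); print('tall',len(xs)); print(np.c_[xs+180,ys+140,reg[tall]].round(3)[:40])
big=cv2.resize(c['img'][140:260,180:380],None,fx=4,fy=4,interpolation=cv2.INTER_CUBIC); cv2.imwrite('pics/crop1.png',big[...,::-1])
for p in [(237,246),(265,237),(167,135),(216,132),(257,127),(267,195)]: print(p,onz(c,*p,.02).round(3))
```

```text
Traceback (most recent call last):
  File "h.py", line 18, in xyzmap
    return d@np.array(c['rotation']).reshape(3,3).T+np.array(c['xyz'])
             ~~~~~~~~~~~~~~~~~~~~~~~~~~~~~~~^^^^^
ValueError: cannot reshape array of size 4 into shape (3,3)
```

Fixed cameras give their rotation as a quaternion, so I convert it in the helper.

```bash
sed -i "s/np.array(c\['rotation'\]).reshape(3,3)/rm(c)/" h.py
cat >> h.py <<'E'
def rm(c):
    r=np.array(c['rotation']); return R.from_quat(r).as_matrix() if r.size==4 else r
E
cat > m1.py <<'E'
from h import *
import pickle
c=pickle.load(open('top.pkl','rb')); hsv=cv2.cvtColor(c['img'],cv2.COLOR_RGB2HSV); P=xyzmap(c)
def blobs(m,z,nm):
    n,l,st,ce=cv2.connectedComponentsWithStats(m.astype(np.uint8))
    for i in range(1,n):
        if st[i,4]>=15:
            p=onz(c,*ce[i],z); print(nm,ce[i].round(1),st[i,4],p.round(4),'z',np.percentile(P[l==i][:,2],[10,50,90]).round(3))
H,S,V=cv2.split(hsv)
blobs((H>100)&(H<125)&(S>140)&(V>60),0.04,'blue')
blobs((H>12)&(H<26)&(S>110)&(V>80),0.047,'brass')
m=((H>100)&(H<125)&(S>140)&(V>60)).astype(np.uint8); m[:, :185]=0; m[:,240:]=0; m[:150]=0; m[205:]=0
m=cv2.morphologyEx(m,cv2.MORPH_CLOSE,np.ones((7,7)))
r=cv2.minAreaRect(cv2.findContours(m,0,2)[0][0]); print(r)
b=cv2.boxPoints(r); W=np.array([onz(c,*p,.012) for p in b]); print(W.round(4), W.mean(0)); print([np.linalg.norm(W[i]-W[i-1]).round(4) for i in range(4)])
reg=P[150:210,185:240]; tall=(reg[...,2]>.05); ys,xs=np.where(tall); print('tall',len(xs)); print(np.c_[xs+185,ys+150,reg[tall]].round(3)[:40])
big=cv2.resize(c['img'][140:260,180:380],None,fx=4,fy=4,interpolation=cv2.INTER_CUBIC); cv2.imwrite('pics/crop1.png',big[...,::-1])
for p in [(237,246),(265,237),(167,135),(216,132),(257,127),(267,195)]: print(p,onz(c,*p,.02).round(3))
E
python3 m1.py
```

```text
blue [360.1 162.8] 21 [ 0.6295 -0.3194  0.04  ] z [0.032 0.038 0.043]
blue [211.7 181.7] 340 [0.5725 0.118  0.04  ] z [0.008 0.012 0.016]
brass [443.4 133. ] 233 [ 0.7176 -0.565   0.047 ] z [0.045 0.049 0.053]
brass [267.2 195.1] 944 [ 0.5335 -0.0447  0.047 ] z [0.006 0.012 0.018]
brass [117.2 198.2] 92 [0.5236 0.3918 0.047 ] z [-0.57  -0.558 -0.546]
brass [310.8 217.9] 29 [ 0.4669 -0.1723  0.047 ] z [0.    0.037 0.051]
brass [320.5 224.5] 23 [ 0.4477 -0.2005  0.047 ] z [-0.003  0.004  0.049]
((211.43017578125, 180.3943328857422), (29.42473602294922, 29.48616600036621), 42.51044845581055)
[[0.5752 0.1833 0.012 ]
 [0.6406 0.1241 0.012 ]
 [0.581  0.0589 0.012 ]
 [0.5158 0.1182 0.012 ]] [0.57814273 0.12112795 0.012     ]
[np.float64(0.0881), np.float64(0.0882), np.float64(0.0883), np.float64(0.0881)]
tall 87
[[ 2.070e+02  1.510e+02  4.920e-01 -2.000e-03  1.475e+00]
 [ 2.060e+02  1.600e+02  4.920e-01 -2.000e-03  1.475e+00]
 [ 2.140e+02  1.650e+02  4.920e-01 -2.000e-03  1.475e+00]
 [ 2.320e+02  1.660e+02  4.920e-01 -2.000e-03  1.475e+00]
 [ 1.990e+02  1.700e+02  4.920e-01 -2.000e-03  1.47
[... 1532 characters left out ...]
70e+02  5.840e-01  1.430e-01  7.100e-02]
 [ 2.030e+02  1.770e+02  5.850e-01  1.410e-01  6.300e-02]
 [ 2.040e+02  1.770e+02  5.850e-01  1.380e-01  6.700e-02]
 [ 2.050e+02  1.770e+02  5.860e-01  1.370e-01  5.000e-02]
 [ 2.000e+02  1.780e+02  5.810e-01  1.490e-01  7.000e-02]
 [ 2.010e+02  1.780e+02  5.810e-01  1.460e-01  7.400e-02]
 [ 2.020e+02  1.780e+02  5.810e-01  1.430e-01  7.500e-02]
 [ 2.030e+02  1.780e+02  5.810e-01  1.400e-01  7.400e-02]
 [ 2.040e+02  1.780e+02  5.830e-01  1.390e-01  5.300e-02]]
(237, 246) [0.383 0.044 0.02 ]
(265, 237) [ 0.41  -0.039  0.02 ]
(167, 135) [0.713 0.254 0.02 ]
(216, 132) [0.723 0.108 0.02 ]
(257, 127) [ 0.738 -0.015  0.02 ]
(267, 195) [ 0.534 -0.045  0.02 ]
```

View pics/crop1.png

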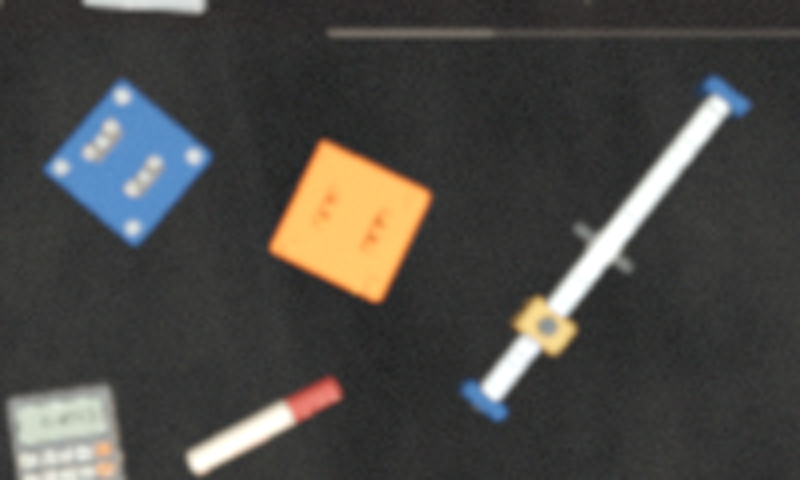

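The crop confirms the blue stand: its two notched steel posts run up and to the right, at about −42° in the world. The lever runs nearly parallel, with its brass weight on the near end at crop (548,326) and the pin at (605,249). I'll work out the approach to a spot above the balance point.

```bash
cat >> h.py <<'E'
def rel(p,yaw):
    "shift in tool axes (cm) to world TCP p, and twist (deg) so that tool x lies along world yaw (mod 180)"
    s=ctrl.get_state(); M=R.from_quat(s['tcp_rot']).as_matrix()
    d=M.T@(np.array(p)-np.array(s['eef_pos']))*100
    t=np.degrees(yaw-np.arctan2(M[1,0],M[0,0])); t=-((t+90)%180-90)
    print('tcp',np.round(s['eef_pos'],4),'dx dy dz',d.round(2),'twist',round(t,2),'t',s['time'])
E
python3 - <<'E'
from h import *
import pickle
c=pickle.load(open('top.pkl','rb'))
a=onz(c,301.25,240,.04);b=onz(c,361.25,163.75,.04);s=onz(c,317,221.5,.064);p=onz(c,331.25,202.25,.026)
u=(a-b)/np.linalg.norm(a-b);print(a,b,s,p,'len',np.linalg.norm(a-b),'mid',(a+b)/2,'poise x',(s-(a+b)/2)[:2]@u[:2],'yaw',np.degrees(np.arctan2(u[1],u[0])))
x=(s-(a+b)/2)[:2]@u[:2]; g=(a+b)/2+.55*x*u; print(g)
rel([g[0],g[1],.28],np.arctan2(u[1],u[0]))
E
```

```text
[ 0.40215909 -0.14489554  0.04      ] [ 0.62662531 -0.32265745  0.04      ] [ 0.45689606 -0.1881058   0.064     ] [ 0.51306428 -0.2356909   0.026     ] len 0.2863291429116341 mid [ 0.5143922 -0.2337765  0.04     ] poise x 0.07342756411939987 yaw 141.62318208829316
[ 0.48273247 -0.20870415  0.04      ]
tcp [ 0.3012 -0.6034  0.23  ] dx dy dz [ 33.87 -27.22  -4.93] twist 64.89 t 0.1
```

Foot spacing measures 286 mm against the 288 mm expected, and the pin agrees with the midpoint of the feet to 2 mm. Moving above it.

```bash
python3 -m pendant '[{"dx":4.2,"dy":-3.4,"dz":-1,"twist":8},{"dx":8.5,"dy":-6.8,"dz":-2,"twist":16},{"dx":12.7,"dy":-10.2,"dz":-3,"twist":24},{"dx":17,"dy":-13.6,"dz":-4,"twist":32},{"dx":21.2,"dy":-17,"dz":-5,"twist":40},{"dx":25.4,"dy":-20.4,"dz":-5,"twist":48},{"dx":29.6,"dy":-23.8,"dz":-5,"twist":57},{"dx":33.9,"dy":-27.2,"dz":-5,"twist":65},{"dx":33.9,"dy":-27.2,"dz":-5,"twist":65},{"dx":33.9,"dy":-27.2,"dz":-5,"twist":65}]' 100
python3 - <<'E'
from h import *
import pickle
c=cam('wrist'); pickle.dump(c,open('w1.pkl','wb')); cv2.imwrite('pics/w1.png',c['img'][...,::-1]); print(c['xyz'])
E
```

```text
time: 1.35
eef_pos: [0.4831, -0.2094, 0.281]
tcp_rot: [0.944, -0.329, -0.0, 0.0]
contact_force: [0.7, -0.1, -0.3]
opening: 1.002
finger_force: 0.0
[ 0.54631594 -0.25881287  0.42276327]
```

View pics/w1.png

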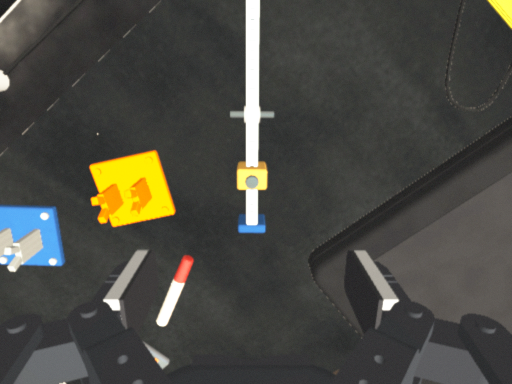

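The wrist view shows the lever running vertically in the image: pin at about (252,114), brass at (252,177), near foot at (252,223). I measure these precisely.

Run:
```python
from h import *
import pickle
c=pickle.load(open('w1.pkl','rb')); hsv=cv2.cvtColor(c['img'],cv2.COLOR_RGB2HSV); H,S,V=cv2.split(hsv)
def box(m,x0,x1,y0,y1):
    k=np.zeros_like(m);k[y0:y1,x0:x1]=m[y0:y1,x0:x1]; ys,xs=np.where(k); return xs.min(),xs.max()+1,ys.min(),ys.max()+1,xs.mean(),ys.mean(),len(xs)
br=(H>12)&(H<30)&(S>110)&(V>100); print('brass',box(br,230,280,150,205))
sc=(V<130)&(S<110); B=box(sc,243,262,172,192); print('screw',B)
bl=(H>98)&(H<125)&(S>130)&(V>60); F=box(bl,230,280,205,245); print('foot',F)
print('V col250 rows100-130',V[100:130,234],V[100:130,269])
for r in (20,60,140,208):
    w=np.where((V[r,235:275]>170)&(S[r,235:275]<60))[0]+235; print('bar',r,w.min(),w.max()+1,onz(c,w.mean()+.0,r,.038).round(4))
print('depth brass',xyzmap(c)[165:170,245:258,2].mean())
for n,u,v,z in [('screw',B[4],B[5],.064),('pin',252.5,114,.026),('foot',F[4],F[3],.0)]: print(n,onz(c,u,v,z).round(4))
big=cv2.resize(c['img'][90:240,200:305],None,fx=4,fy=4,interpolation=cv2.INTER_CUBIC); cv2.imwrite('pics/w1c.png',big[...,::-1])
```

```text
brass (np.int64(236), np.int64(268), np.int64(161), np.int64(191), np.float64(250.97142857142856), np.float64(173.2155844155844), 385)
screw (np.int64(243), np.int64(262), np.int64(191), np.int64(192), np.float64(252.85714285714286), np.float64(191.0), 7)
foot (np.int64(238), np.int64(266), np.int64(214), np.int64(233), np.float64(251.2058823529412), np.float64(225.21470588235294), 340)
V col250 rows100-130 [ 56  56  56  56  55  53  53  56  57  56  73 128 164 175 180 169 148 108
  70  59  59  61  58  59  61  62  61  62  59  56] [ 63  64  60  60  61  59  60  60  61  59  66 113 150 168 178 177 165 125
  71  52  52  50  54  52  50  52  49  54  58  55]
bar 20 246 260 [ 0.5921 -0.2981  0.038 ]
bar 60 246 259 [ 0.5614 -0.2732  0.038 ]
bar 140 246 259 [ 0.4921 -0.2185  0.038 ]
bar 208 246 258 [ 0.4246 -0.1644  0.038 ]
depth brass 0.049388791769555886
screw [ 0.4485 -0.1852  0.064 ]
pin [ 0.5144 -0.237   0.026 ]
foot [ 0.3828 -0.131   0.    ]
```

View pics/w1c.png

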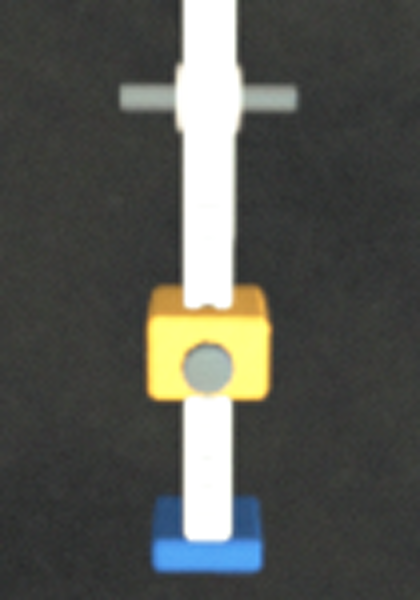

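The crop shows the screw top centred at crop (208,368), the brass top face's outer edge at row about 398, and the pin at row 97. Now I cast these onto their known heights.

Run:
```python
from h import *
import pickle
c=pickle.load(open('w1.pkl','rb'))
q=lambda x,y:(200+(x-1.5)/4,90+(y-1.5)/4)
screw=onz(c,*q(208,368),.064)[:2]; edge=onz(c,*q(208,399),.047)[:2]; pin=onz(c,*q(208,97),.027)[:2]; foot=onz(c,*q(208,540),.04)[:2]
bar1=onz(c,252,20,.038)[:2];bar2=onz(c,251.5,208,.038)[:2]
u=bar2-bar1;u/=np.linalg.norm(u)
print('pin',pin,'foot edge',(foot-pin)@u,'poise by screw',(screw-pin)@u,'by edge',(edge-pin)@u-.013,'yaw',np.degrees(np.arctan2(u[1],u[0])))
pz=((screw-pin)@u+(edge-pin)@u-.013)/2
n=np.array([-u[1],u[0]]); pin=bar1+u*((pin-bar1)@u)
g=pin+u*.55*pz; print('pin',pin,'poise',pz,'g',g,'bal',.55*pz)
rel([*g,.009],np.arctan2(u[1],u[0]))
```

```text
pin [ 0.51528572 -0.23629676] foot edge 0.13777282470213056 poise by screw 0.07268941218857068 by edge 0.07478613443300568 yaw 141.54411450205728
pin [ 0.5152246  -0.23637372] poise 0.07373777331078818 g [ 0.48346589 -0.2111516 ] bal 0.040555775320933504
tcp [ 0.4829 -0.2099  0.281 ] dx dy dz [ 0.13  0.05 27.2 ] twist -0.03 t 1.4
```

The measurements agree: the foot's inner edge is at 137.8 mm (138 expected) and the poise is at 73.7 mm, so the balance point is at 40.6 mm. Descending.

```bash
python3 -m pendant '[{"dx":0.1,"dy":0.05,"dz":5},{"dx":0.1,"dy":0.05,"dz":10},{"dx":0.1,"dy":0.05,"dz":15},{"dx":0.1,"dy":0.05,"dz":20},{"dx":0.1,"dy":0.05,"dz":23},{"dx":0.1,"dy":0.05,"dz":25},{"dx":0.1,"dy":0.05,"dz":26.5},{"dx":0.1,"dy":0.05,"dz":27.1},{"dx":0.1,"dy":0.05,"dz":27.1},{"dx":0.1,"dy":0.05,"dz":27.1}]' && python3 -m pendant '[{},{},{},{},{},{},{},{}]' 0 80
```

```text
$[0]: bad value
```

```bash
python3 -c "
from plant import ctrl
s=ctrl.get_state();print(s['time'],s['eef_pos'],s['contact_force'],s['opening'])"; python3 -m pendant '[{"dz":0},{"dz":0},{"dz":0},{"dz":0},{"dz":0},{"dz":0},{"dz":0},{"dz":0}]' 0 80
```

```text
1.4 [ 0.48289345 -0.2099381   0.28100369] [-0.03315004 -0.67579663 -0.18491875] 0.9955441460117903$[0]: bad value
```

Nothing has moved: both calls were refused, apparently because rows need all four keys.

```bash
python3 -m pendant '[{"dx":0.1,"dy":0.05,"dz":5,"twist":0},{"dx":0.1,"dy":0.05,"dz":10,"twist":0},{"dx":0.1,"dy":0.05,"dz":15,"twist":0},{"dx":0.1,"dy":0.05,"dz":20,"twist":0},{"dx":0.1,"dy":0.05,"dz":23,"twist":0},{"dx":0.1,"dy":0.05,"dz":25,"twist":0},{"dx":0.1,"dy":0.05,"dz":26.5,"twist":0},{"dx":0.1,"dy":0.05,"dz":27.1,"twist":0},{"dx":0.1,"dy":0.05,"dz":27.1,"twist":0},{"dx":0.1,"dy":0.05,"dz":27.1,"twist":0}]'
```

```text
time: 2.65
eef_pos: [0.4844, -0.2108, 0.0113]
tcp_rot: [0.944, -0.33, 0.001, 0.0]
contact_force: [0.6, 0.1, -0.8]
opening: 1.001
finger_force: 0.0
```

```bash
python3 -m pendant '[{"dx":0,"dy":0,"dz":0,"twist":0},{"dx":0,"dy":0,"dz":0,"twist":0},{"dx":0,"dy":0,"dz":0,"twist":0},{"dx":0,"dy":0,"dz":0,"twist":0},{"dx":0,"dy":0,"dz":0,"twist":0},{"dx":0,"dy":0,"dz":0,"twist":0},{"dx":0,"dy":0,"dz":0,"twist":0},{"dx":0,"dy":0,"dz":0,"twist":0}]' 0 80
```

```text
time: 3.65
eef_pos: [0.4837, -0.2104, 0.0106]
tcp_rot: [0.944, -0.33, -0.0, 0.0]
contact_force: [-3.3, -0.3, 5.8]
opening: 0.144
finger_force: 79.4
```

Gripped with an opening of about 12–14 mm and 79 N. Lifting gently.

```bash
python3 -m pendant '[{"dx":0,"dy":0,"dz":-0.5,"twist":0},{"dx":0,"dy":0,"dz":-1.5,"twist":0},{"dx":0,"dy":0,"dz":-3,"twist":0},{"dx":0,"dy":0,"dz":-4.5,"twist":0},{"dx":0,"dy":0,"dz":-6,"twist":0},{"dx":0,"dy":0,"dz":-8,"twist":0},{"dx":0,"dy":0,"dz":-10,"twist":0},{"dx":0,"dy":0,"dz":-12,"twist":0},{"dx":0,"dy":0,"dz":-13,"twist":0},{"dx":0,"dy":0,"dz":-13,"twist":0}]'
python3 - <<'E'
from h import *
import pickle
s=ctrl.get_state(); print(s['wrist_torque'])
for n in('wrist','scene'):
    c=cam(n); pickle.dump(c,open(n+'2.pkl','wb')); cv2.imwrite(f'pics/{n}2.png',c['img'][...,::-1])
E
```

```text
time: 4.9
eef_pos: [0.4842, -0.2106, 0.1415]
tcp_rot: [0.944, -0.33, 0.001, 0.0]
contact_force: [-0.8, -0.9, -5.7]
opening: 0.146
finger_force: 78.2
[-0.01357787  0.02586125 -0.03606635]
```

View pics/wrist2.png

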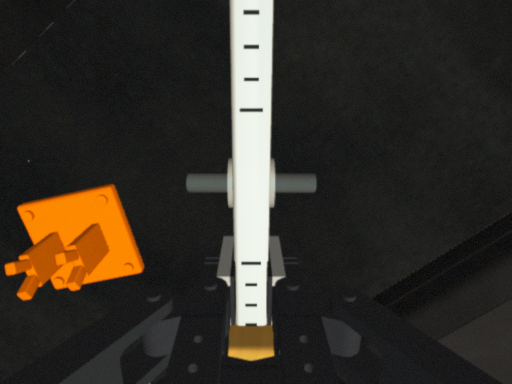

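View pics/scene2.png

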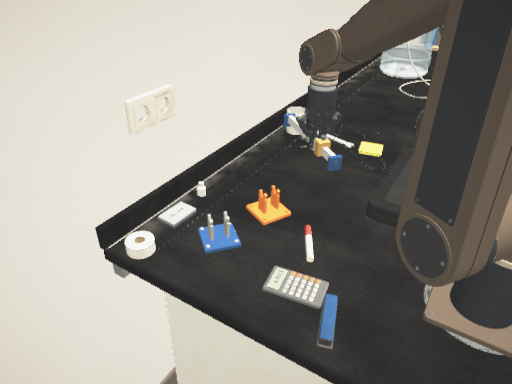

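The lever hangs level: wrist torque is about 0, force 5.7 N, with the pin at (251,183) in the wrist image and the stand untouched in the scene view. I'll carry it to 10 cm short of the stand, sideways, so the wrist camera sees the stand for a refinement.

```bash
python3 -m pendant '[{"dx":-1,"dy":-1.5,"dz":-1,"twist":0.5},{"dx":-3,"dy":-4,"dz":-2,"twist":1},{"dx":-6,"dy":-7.5,"dz":-3,"twist":1.5},{"dx":-9,"dy":-11.5,"dz":-4,"twist":2},{"dx":-12,"dy":-15,"dz":-4,"twist":2.5},{"dx":-15,"dy":-18.5,"dz":-4,"twist":3},{"dx":-16.7,"dy":-21,"dz":-4,"twist":3.5},{"dx":-17.4,"dy":-22,"dz":-4,"twist":3.8},{"dx":-17.4,"dy":-22,"dz":-4,"twist":3.8},{"dx":-17.4,"dy":-22,"dz":-4,"twist":3.8}]'
python3 - <<'E'
from h import *
import pickle
print(ctrl.get_state()['wrist_torque'])
c=cam('wrist'); pickle.dump(c,open('w3.pkl','wb')); cv2.imwrite('pics/w3.png',c['img'][...,::-1])
E
```

```text
time: 6.25
eef_pos: [0.4844, 0.0693, 0.18]
tcp_rot: [0.933, -0.361, -0.0, 0.0]
contact_force: [-0.2, -0.3, -5.2]
opening: 0.148
finger_force: 78.6
[-0.04076014 -0.01274064 -0.0026994 ]
```

View pics/w3.png

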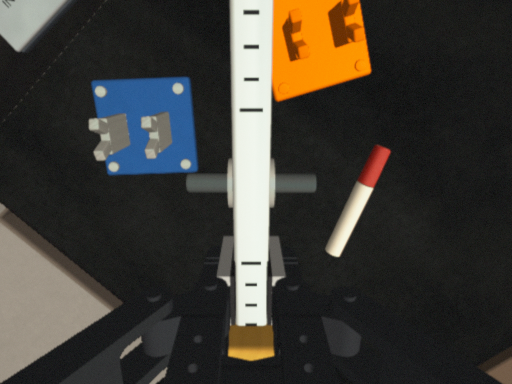

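The wrist view shows the stand clearly at left: base corners at about (93,80), (189,77), (197,172), (108,175), with post-top notches near (100,138) and (152,136). Now I cast the base corners and pin to world.

```bash
python3 - <<'E'
from h import *
import pickle
c=pickle.load(open('w3.pkl','rb')); H,S,V=cv2.split(cv2.cvtColor(c['img'],cv2.COLOR_RGB2HSV))
m=((H>98)&(H<125)&(S>120)&(V>50)).astype(np.uint8); m[:,215:]=0
n,l,st,ce=cv2.connectedComponentsWithStats(m); k=1+st[1:,4].argmax(); m=(l==k).astype(np.uint8)
hull=cv2.convexHull(max(cv2.findContours(m,0,2)[0],key=len))
W=np.array([onz(c,*p[0],.012)[:2] for p in hull]).astype(np.float32)
r=cv2.minAreaRect(W*1000); print('base rect world mm',r, 'top-view est 578,121')
# post tops: grey, depth height near .07
P=xyzmap(c); reg=np.zeros(m.shape,bool); reg[105:170,80:180]=1
t=reg&(S<60)&(P[...,2]>.062)&(P[...,2]<.08)&(c['depth']>0)
n,l,st,ce=cv2.connectedComponentsWithStats(t.astype(np.uint8))
for i in range(1,n):
    if st[i,4]>15: print('post',st[i],ce[i].round(1),onz(c,*ce[i],.07).round(4),P[l==i].mean(0).round(4))
s=ctrl.get_state(); e=np.array(s['eef_pos']); zb=e[2]+.0154
pin=onz(c,251.5,183,zb+.002)[:2]; M=R.from_quat(s['tcp_rot']).as_matrix()
print('pin rel tool',(M.T@(np.r_[pin,e[2]]-e)).round(4),'tool x yaw',np.degrees(np.arctan2(M[1,0],M[0,0])))
for r_ in(20,100,140,220):
    w=np.where((V[r_,215:290]>170)&(S[r_,215:290]<60))[0]+215; print('bar',r_,w.min(),w.max(),onz(c,w.mean(),r_,zb+.012).round(4),P[r_,w[4]:w[-4],2].mean().round(4))
E
python3 -c "
import cv2;i=cv2.imread('pics/w3.png')[65:190,75:215];cv2.imwrite('pics/w3c.png',cv2.resize(i,None,fx=4,fy=4,interpolation=2))"
```

```text
base rect world mm ((578.0781860351562, 116.54873657226562), (90.86371612548828, 89.78457641601562), 49.91670608520508) top-view est 578,121
post [141 116  14  15 172] [147.4 122.9] [0.5738 0.0944 0.07  ] [0.5739 0.0947 0.069 ]
post [ 88 118  17  15 192] [ 95.9 124.6] [0.5993 0.1244 0.07  ] [0.5995 0.125  0.0687]
post [ 93 143  16  17 199] [100.7 151.5] [0.5834 0.1379 0.07  ] [0.5837 0.1387 0.0683]
post [145 142  13  16 178] [151.1 149.7] [0.5579 0.1077 0.07  ] [0.558  0.1082 0.0685]
pin rel tool [ 0.0411 -0.     -0.    ] tool x yaw -42.35545301203886
bar 20 232 272 [0.5569 0.0032 0.2075] 0.2065
bar 100 233 270 [0.539  0.0197 0.2075] 0.2064
bar 140 233 269 [0.5291 0.029  0.2075] 0.2066
bar 220 235 268 [0.5063 0.0494 0.2075] 0.2065
```

View pics/w3c.png

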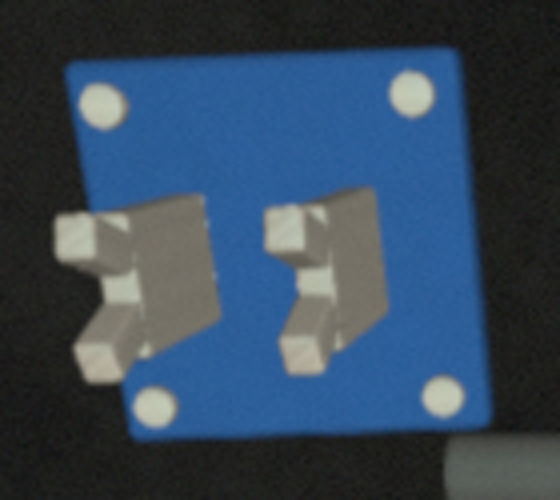

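The wrist posts (0.5788, 0.1166) and base rect (90.9 x 89.8 mm, centre 0.5781, 0.1165) agree, yaw about −40.5°. Bar top is constant at 0.2065 m, so it is level, and the pin sits 41 mm from the grip. Go to TCP (0.5473, 0.1436, 0.106): dx −0.35, dy −9.75, dz +7.4, twist −1.8, across first and then down.

```bash
python3 -m pendant '[{"dx":-0.1,"dy":-2,"dz":0,"twist":-0.5},{"dx":-0.2,"dy":-5,"dz":0,"twist":-1},{"dx":-0.3,"dy":-8,"dz":0,"twist":-1.5},{"dx":-0.35,"dy":-9.7,"dz":0,"twist":-1.8},{"dx":-0.35,"dy":-9.7,"dz":1.5,"twist":-1.8},{"dx":-0.35,"dy":-9.7,"dz":3.5,"twist":-1.8},{"dx":-0.35,"dy":-9.7,"dz":5.5,"twist":-1.8},{"dx":-0.35,"dy":-9.7,"dz":7,"twist":-1.8},{"dx":-0.35,"dy":-9.7,"dz":7.4,"twist":-1.8},{"dx":-0.35,"dy":-9.7,"dz":7.4,"twist":-1.8}]' && python3 -m pendant '[{"dx":0,"dy":0,"dz":0,"twist":0},{"dx":0,"dy":0,"dz":0,"twist":0},{"dx":0,"dy":0,"dz":0,"twist":0},{"dx":0,"dy":0,"dz":0,"twist":0}]'
python3 - <<'E'
from h import *
c=cam('wrist'); cv2.imwrite('pics/w4.png',c['img'][...,::-1])
rel([.5473,.1436,.106],np.radians(-40.5))
E
```

```text
time: 7.55
eef_pos: [0.5472, 0.1442, 0.1063]
tcp_rot: [0.938, -0.346, -0.0, 0.0]
contact_force: [-0.2, -0.1, -5.9]
opening: 0.148
finger_force: 79.0
time: 8.05
eef_pos: [0.5472, 0.1444, 0.1065]
tcp_rot: [0.938, -0.346, 0.0, -0.0]
contact_force: [-0.5, -0.2, -6.4]
opening: 0.147
finger_force: 79.0
tcp [0.5472 0.1444 0.1065] dx dy dz [0.06 0.05 0.05] twist 0.02 t 8.1
```

View pics/w4.png

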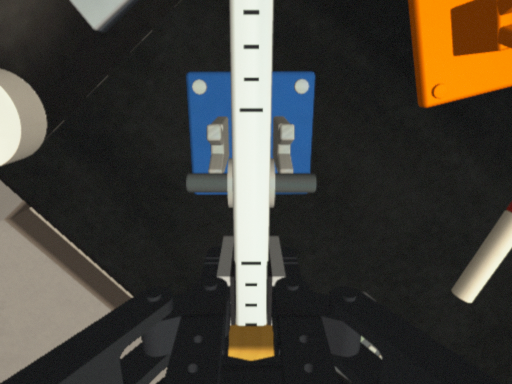

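The stand is symmetric about the bar (base columns 187–315, mid 251, matching the pin at 251.5). One quick check along the bar from the base edges, rows 71 and 195, then hand in.

Run:
```python
from h import *
c=cam('wrist'); s=ctrl.get_state(); e=np.array(s['eef_pos'])
M=R.from_quat(s['tcp_rot']).as_matrix(); f=lambda u,v,z:(M.T@(onz(c,u,v,z)-e))[:2].round(4)
a,b=f(251,71,.012),f(251,195,.012); p=f(251.5,183,e[2]+.0174)
print(a,b,(a+b)/2,'pin',p)
ok=np.linalg.norm((a+b)/2-p)<.006; print(ok,s['time'])
if ok: print(ctrl.sign_off())
```

```text
[ 0.0861 -0.0001] [-0.0035 -0.0001] [ 0.0413 -0.0001] pin [ 0.0412 -0.0001]
True 8.15
the job is handed in; nothing more can be done
None
```

I handed the job in at 8.15 s with the lever gripped at its measured balance point, 41 mm from the pin, and held level about 5 cm above the post tops; my last check had the pin within 1 mm of the fork's centre along and across the bar, and the result of the judging was not shown.

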